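# Uncover the terminals: snap tab and sliding cover

## Task

Open the terminal box on the bench: press its orange snap tab all the way down, then push the released blue cover by its white ridge along the guides, off the terminals, until it rests against the stop at the far end. Only press and push - do not lift the cover - leave the capacitor, the coil and the push-button box where they stand, and finish with the hand clear of everything.

Things in the scene. Friction and masses are not known exactly. Their poses are not given: they have to be found in the camera images.
- terminal_box: Fixed terminal box: dark wood base 136 (x) x 286 mm (y -138 to +148), grey rails, 58 mm high. Origin on the bench (z = 0) at mid width; z up; +y is the way the cover slides off, x is across the guides. Two ledges along y, tops at z = 45 mm, carry the cover; side guides beside it have inner faces at x = -53 and +53 mm, tops at z = 57 mm.
- seat (a point): Centre of the cover's seat, box frame (0, -74, 45) mm. The seat spans y -130 to -18 mm; black lips (inner edges x = -45 and +45 mm, z 53 to 58 mm) reach over the cover's side edges so it can only slide. Its rear wall is 48 mm high. Brass terminals below it, tops at 40 mm or lower. Past the seat there are no lips.
- end_stop (a point): Middle of the top edge of the black end stop's inner face, across the far (+y) end of the guides: box frame (0, 137, 57) mm. The cover's leading edge comes to rest against this face; the cover's centre is then at y = +82 mm in the box's frame.
- cover: Loose blue flat cover, 102 (x) x 110 (y) x 5 mm, 0.1 to 0.21 kg. Origin at the centre of its underside, axes parallel to the box's; underside at z = 45 mm, top at 50 mm. Starts near y = -71 mm in the box's frame, slides about 153 mm to the stop, easily (1 N). White ridge on it across the guides: 70 mm wide (x), 8 mm thick (cover's y -34 to -26 mm), top 22 mm above the underside.
- ridge (a point): Point on the rear face of the cover's white ridge (the face towards the box's -y), at mid width, 14 mm above the cover's underside, i.e. 9 mm above the cover's top. Pushing here towards the box's +y drives the cover off.
- tab_top (a point): Where to press, on top of the orange snap tab: box frame x = 0, y = +19.5 mm, z = 60 mm with the tab up; moves down with the tab. The tab is a level-topped block 36 mm (x) x 50 mm (box's y -9.5 to +40.5 mm) with three black lines across it, just in front of the cover's leading edge, which it blocks.
- snap_tab (a joint): Downward travel of the snap tab in m: 0 up (blocks the cover), 0.020 fully pressed (bottomed, top at z = 40 mm, below the cover's path). Starts at 0 to 0.002, takes about 6 N to move (more if fast) and stays where it is left, with no spring back. The cover slides over it only when it is beyond about 0.016.
- capacitor: Bystander: loose upright aluminium capacitor can, 64 mm across, 102 mm high, 0.4 kg. Origin at the centre of its underside. Stands near the box.
- coil: Bystander: loose copper coil on a dark steel foot 70 x 55 mm with a red top plate, 66 mm high, 0.5 kg. Origin at the centre of its underside.
- button_box: Bystander: loose grey push-button box 70 x 70 x 50 mm with a red and a green button on top (56 mm in all), 0.35 kg. Origin at the centre of its underside.
Mind the look-alikes: they are no part of the job. Several things have the shape of the cover; the one meant has the colours described above.

How it is judged (in metres and radians):
On the way, in this order (a step that is already met when the one before it is completed fails the run):
1. the snap tab is pressed in (at least 17 mm of its 20 mm) while the cover is still on its seat (value of joint snap_tab above 0.017 m and y of cover in the frame of terminal_box below -0.06 m), for 0.1 s.
2. the cover has been pushed off its seat, to the end stop (y of cover in the frame of terminal_box above 0.07 m), for 0.2 s.
At the end, for the whole second after the job is handed in: The cover lies flat on its ledges (within 5 mm of their height, tilted less than 0.06 rad), between the guides, at rest, and within 12 mm of the end stop; capacitor, coil and push-button box upright within 20 mm of where they stood (y of cover in the frame of terminal_box between 0.07 and 0.09 m and x of cover in the frame of terminal_box between -0.01 and 0.01 m and z of cover in the frame of terminal_box between 0.04 and 0.05 m and angle between cover's own z axis and vertical below 0.06 rad and linear speed of cover below 0.02 m/s and not (distance of capacitor from where it was at the start of the episode above 0.02 m) and not (angle between capacitor's own z axis and vertical above 0.3 rad) and not (distance of coil from where it was at the start of the episode above 0.02 m) and not (angle between coil's own z axis and vertical above 0.3 rad) and not (distance of button_box from where it was at the start of the episode above 0.02 m) and not (angle between button_box's own z axis and vertical above 0.3 rad)); the robot touches nothing.
It fails at once if the cover is lifted more than 12 mm off its ledges or tipped more than 0.25 rad (z of cover in the frame of terminal_box above 0.057 m or angle between cover's own z axis and vertical above 0.25 rad).
It fails at once if the capacitor is moved more than 20 mm or tipped (distance of capacitor from where it was at the start of the episode above 0.02 m or angle between capacitor's own z axis and vertical above 0.3 rad).
It fails at once if the coil is moved more than 20 mm or tipped (distance of coil from where it was at the start of the episode above 0.02 m or angle between coil's own z axis and vertical above 0.3 rad).
It fails at once if the button box is moved more than 20 mm or tipped (distance of button_box from where it was at the start of the episode above 0.02 m or angle between button_box's own z axis and vertical above 0.3 rad).
It also fails if it takes over 42 s, if anything falls off the work surface, if the arm or the gripper's body presses on something with over 40 N, if the wrist force passes 120 N, or if a joint passes its speed limit or range.

## Robot

A 6-joint arm with a two-finger parallel gripper is mounted at the origin on the work surface. World frame = base frame: x ahead of the robot, y to its left, z up, the work surface at z = 0. Lengths are in m, angles in degrees, forces in N, time in s.
With the tool pointing down it reaches from about 0.275 to 1 m from the base axis. Payload 8.4 kg.
Tool frame: the origin (TCP) lies at the very end of the fingers, on their centre line; the grasp point (between the pads) lies 19 mm behind it; z points along the fingers, x is the direction in which the jaws open and shut, and the axes are right-handed (so a half turn about z gives the same grasp; the last joint's range is limited). The gripper opens to 85 mm and grips with 20 to 120 N. Pads are 22 mm wide; open, the fingers measure 114 mm over their backs; the gripper's body (76 mm by 85 mm) begins 54 mm behind the grasp point. The pads swing forward as they close: fully open they stand 13 mm farther back than shut.
Start: joints at [66.497, 20.225, 93.587, -0, 66.188, -0.138], TCP at [0.248, 0.574, 0.231] pointing down, gripper open.
Joint ranges: [-150.9, 150.9], [-52.94, 120.26], [3.33, 152.33], [-74.26, 254.26], [0, 154.13], [-172.89, 172.89]. Speed limits (degrees/s): [127.2, 127.2, 159.86, 180, 180, 180].

## Interface

Orientations are given as a 3x3 rotation matrix whose columns are the frame's x, y, z axes.
In Python, from cell import bot gives the robot as it stands.
- The arm moves only by the tool arm_command, never from a script. Its argument "deltas" is a list of rows, each an object with "offset": the shift along the tool's x, y, z in cm, a list of three; "dr": the turn, a rotation vector about the tool's x, y, z in rad, a list of three; "hand": the closure, from 0 (fully open) to 1 (shut). A call has exactly 10 rows; each row shifts and turns the commanded pose from where the row before left it, along the tool's axes as they then stand; what a row does not reach is not made up. A row lasts 1/10 s, in which the tool goes at most 50 mm and 8.59 degrees, less where a joint would pass 70% of its speed; a pose out of reach is approached as far as the arm can. A call is refused whole if a number of a shift passes 5 or a number of a turn 0.15, either way. A call with a gripper value outside its range is refused whole. The fingers move at their own pace and stop on an object; the grip force is fixed at half the most. Time passes only in rows, so rows that do not move let the fingers close, or fill a call up. It gives the time, the measured TCP pose, the force and the opening at its end, in the units of the state.
- bot.sense(): the state, without advancing time (a new reading comes with each control period).
- bot.capture(name): name is "side" or "top" or "wrist"; returns the picture (420x560x3 uint8, red, green, blue); there is no depth.
- bot.camera_info(name): a dict with "intrinsics" (3x3 intrinsics, pixels), "k1" (the pictures are not rectified: a ray, as slopes to the right and down, at radius r is drawn at 1 + k1 r^2 times it, then the intrinsics apply), "rvec" (rotation vector, rad) and "tvec" (3), from world to camera coordinates, as OpenCV has them; the wrist camera has in their place "mount" (4x4, takes a point from camera to tool coordinates, whose origin is the TCP and whose axes are the tool frame's). Camera axes: x right, y down, z forward; pixel columns grow to the right and rows downward; lengths in m; the calibration is good to about 2 mm. A picture is of the moment at which its call begins: read the wrist's pose just before it. camera_info takes no time and is no camera call.
- bot.hand_in(): hands the job in, once; it reports no verdict.
The state is a dict: "time_s": time; "joint_pos": joint angles; "joint_vel": joint speeds; "effort": joint torques, N m; "eef_pos": TCP position; "eef_rot": TCP orientation; "wrist_force": force on the tool from outside, world axes, zero at the start; "ft_torque": the same for the moment, N m; "width": finger opening in m.
Only numpy, scipy, OpenCV 4.12 (cv2) and the standard library are available. Lean on these libraries where they do the work, as an engineer would, in place of code of your own. Each camera call takes 0.05 s, during which the arm holds its last target. There are 200 camera calls.

## Working session

There is one attempt and no reset: what is moved stays moved. The work goes in short steps, Python scripts to look and compute and a tool call to move; the robot and the scene stay as the last step left them, time stands still between calls to the robot, and variables do not carry over. Pictures are saved under pics/ and viewed, about 8 in all and at most 12, crops included, and the job is handed in when it is done.

Besides the shell and the picture viewer there is one more tool, called as name(argument=value, ...), one argument or row to a line, values as JSON. arm_command: Moves the arm, as the interface text tells. Its arguments: {"type":"object","properties":{"deltas":{"type":"array"}},"required":["deltas"]}

```bash
mkdir -p pics; python3 - <<'E'
from cell import bot
import cv2
s=bot.sense();print(s['time_s'],s['eef_pos'],s['eef_rot'],s['width'])
for n in('top','side','wrist'):
    im=bot.capture(n);cv2.imwrite(f'pics/{n}0.png',im[...,::-1]);print(n,bot.camera_info(n))
E
```

```text
0.0 [0.24768427 0.573306   0.2305389 ] [[ 3.96565562e-01  9.18006238e-01 -5.49785622e-04]
 [ 9.18005275e-01 -3.96565942e-01 -1.33013298e-03]
 [-1.43909662e-03  2.27788307e-05 -9.99998964e-01]] 0.08588554049730451
top {'intrinsics': array([[471.13742664,   0.        , 274.56579427],
       [  0.        , 471.13742664, 216.09884751],
       [  0.        ,   0.        ,   1.        ]]), 'k1': -0.08726696345245372, 'rvec': array([ 2.18012705, -2.13199514,  0.17924756]), 'tvec': array([0.02763347, 0.54150928, 0.98002203])}
side {'intrinsics': array([[501.10707803,   0.        , 285.34192491],
       [  0.        , 501.10707803, 205.10287921],
       [  0.        ,   0.        ,   1.        ]]), 'k1': -0.16849679964883557, 'rvec': array([ 2.34909895, -0.71925061,  0.2834479 ]), 'tvec': array([-0.42282887,  0.29157692,  0.91359111])}
wrist {'intrinsics': array([[294.24322939,   0.        , 277.91631468],
       [  0.        , 294.24322939, 207.69178371],
       [  0.        ,   0.        ,   1.        ]]), 'k1': -0.021708648346093887, 'mount': array([[ 9.99999965e-01, -2.64274838e-04, -1.63171003e-06,
        -2.82932984e-04],
       [ 2.54624321e-04,  9.61792602e-01,  2.73778973e-01,
        -6.92438012e-02],
       [-7.07835273e-05, -2.73778964e-01,  9.61792636e-01,
        -1.41493408e-01],
       [ 0.00000000e+00,  0.00000000e+00,  0.00000000e+00,
         1.00000000e+00]])}
```

View pics/top0.png

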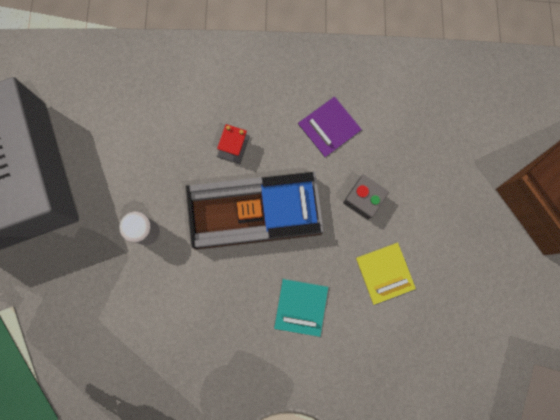

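View pics/side0.png

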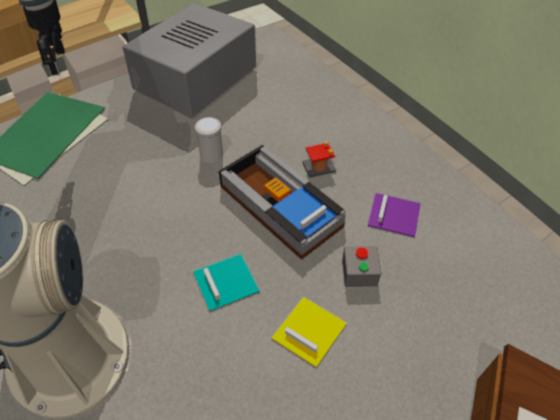

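The cover (blue, white ridge on its right end) is at about px (290,206) in the top view, the tab at (249,209), and the stop at the left end (190,215). The purple, teal and yellow sheets are look-alikes.

```bash
cat > h.py <<'E'
import numpy as np, cv2
from cell import bot
def cam(n,s=None):
    c=bot.camera_info(n)
    if 'mount' in c:
        T=np.eye(4);T[:3,:3]=s['eef_rot'];T[:3,3]=s['eef_pos'];T=T@c['mount'];R=T[:3,:3].T;o=T[:3,3]
    else:
        R=cv2.Rodrigues(c['rvec'])[0];o=-R.T@c['tvec']
    return c['intrinsics'],c['k1'],R,o
def ray(C,uv,z):
    K,k,R,o=C
    p=cv2.undistortPoints(np.float64(uv).reshape(-1,1,2),K,np.array([k,0,0,0,0.])).reshape(-1,2)
    d=np.c_[p,np.ones(len(p))]@R
    return o+d*((z-o[2])/d[:,2])[:,None]
def mask(im,lo,hi):
    hsv=cv2.cvtColor(im,cv2.COLOR_RGB2HSV);m=cv2.inRange(hsv,lo,hi)
    n,l,st,c=cv2.connectedComponentsWithStats(m);i=1+np.argmax(st[1:,4]);return (l==i).astype(np.uint8),st[i]
E
python3 - <<'E'
from h import *
for n in('top','side'):
    im=cv2.imread(f'pics/{n}0.png')[...,::-1].copy();C=cam(n)
    for nm,lo,hi,z in(('blue',(108,150,60),(122,255,255),.05),('orange',(8,170,120),(20,255,255),.06)):
        m,st=mask(im,lo,hi)
        # whole outline incl. holes
        c=max(cv2.findContours(m,cv2.RETR_EXTERNAL,cv2.CHAIN_APPROX_NONE)[0],key=len)
        P=ray(C,c.reshape(-1,2),z)[:,:2]
        r=cv2.minAreaRect(np.float32(P*1000));print(n,nm,st,np.round(r[0],1),np.round(r[1],1),round(r[2],2));print(np.round(cv2.boxPoints(r)).tolist())
    # white ridge: bright low saturation inside blue neighbourhood
    hsv=cv2.cvtColor(im,cv2.COLOR_RGB2HSV);b,_=mask(im,(108,150,60),(122,255,255))
    hull=cv2.fillPoly(b*0,[cv2.convexHull(max(cv2.findContours(b,0,1)[0],key=len))],1)
    hull=cv2.dilate(hull,np.ones((3,3)))
    w=(cv2.inRange(hsv,(0,0,165),(180,90,255))>0)&(hull>0)
    q=np.argwhere(w)[:,::-1].astype(float);P=ray(C,q,.067)[:,:2]*1000
    r=cv2.minAreaRect(np.float32(P));print(n,'ridge',len(q),np.round(P.mean(0),1),r)
E
```

```text
top blue [ 262  182   55   47 1880] [565.4  10. ] [ 92.2 109.4] 7.61
[[513.0, 58.0], [527.0, -50.0], [618.0, -38.0], [604.0, 70.0]]
top orange [237 199  25  20 375] [552.4  94.8] [36.9 49.4] 8.16
[[531.0, 117.0], [538.0, 68.0], [574.0, 73.0], [567.0, 122.0]]
top ridge 104 [569.5 -19.6] ((569.392333984375, -19.602909088134766), (67.24663543701172, 6.878659248352051), 7.6777215003967285)
side blue [327 207  10   8  12] [618.4 -21.8] [ 2.9 27.1] 8.07
[[615.0, -9.0], [619.0, -35.0], [622.0, -35.0], [618.0, -8.0]]
side orange [264 178  26  22 348] [550.2  92.3] [42.2 58.4] 8.44
[[525.0, 118.0], [534.0, 60.0], [575.0, 66.0], [567.0, 124.0]]Traceback (most recent call last):
  File "<stdin>", line 15, in <module>
  File "h.py", line 12, in ray
    p=cv2.undistortPoints(np.float64(uv).reshape(-1,1,2),K,np.array([k,0,0,0,0.])).reshape(-1,2)
      ~~~~~~~~~~~~~~~~~~~^^^^^^^^^^^^^^^^^^^^^^^^^^^^^^^^^^^^^^^^^^^^^^^^^^^^^^^^^
cv2.error: OpenCV(4.12.0) /io/opencv/modules/calib3d/src/undistort.dispatch.cpp:347: error: (-215:Assertion failed) CV_IS_MAT(_src) && CV_IS_MAT(_dst) && (_src->rows == 1 || _src->cols == 1) && (_dst->rows == 1 || _dst->cols == 1) && _src->cols + _src->rows - 1 == _dst->rows + _dst->cols - 1 && (CV_MAT_TYPE(_src->type) == CV_32FC2 || CV_MAT_TYPE(_src->type) == CV_64FC2) && (CV_MAT_TYPE(_dst->type) == CV_32FC2 || CV_MAT_TYPE(_dst->type) == CV_64FC2) in function 'cvUndistortPointsInternal'
```

arm_command(
  deltas=[
    {"offset": [0,0,0],"dr": [0,0,0.1464],"hand": 1},
    {"offset": [0,0,0],"dr": [0,0,0.1464],"hand": 1},
    {"offset": [0,0,0],"dr": [0,0,0.1464],"hand": 1},
    {"offset": [0,0,0],"dr": [0,0,0.1464],"hand": 1},
    {"offset": [0,0,0],"dr": [0,0,0.1464],"hand": 1},
    {"offset": [0,0,0],"dr": [0,0,0.1464],"hand": 1},
    {"offset": [0,0,0],"dr": [0,0,0.1464],"hand": 1},
    {"offset": [1.8,3.9,0],"dr": [0,0,0],"hand": 1},
    {"offset": [1.8,3.9,0],"dr": [0,0,0],"hand": 1},
    {"offset": [1.8,3.9,0],"dr": [0,0,0],"hand": 1},
  ],
)

```text
time_s: 1.15
eef_pos: [0.3178, 0.464, 0.2309]
eef_rot: [[0.99, 0.139, -0.0], [0.139, -0.99, -0.001], [-0.0, 0.0, -1.0]]
wrist_force: [0.7, -0.1, -0.6]
width: -0.0001
```

arm_command(
  deltas=[
    {"offset": [1.8,3.9,0],"dr": [0,0,0],"hand": 1},
    {"offset": [1.8,3.9,0],"dr": [0,0,0],"hand": 1},
    {"offset": [1.8,3.9,0],"dr": [0,0,0],"hand": 1},
    {"offset": [1.8,3.9,0],"dr": [0,0,0],"hand": 1},
    {"offset": [1.8,3.9,0],"dr": [0,0,0],"hand": 1},
    {"offset": [1.8,3.9,0],"dr": [0,0,0],"hand": 1},
    {"offset": [1.8,3.9,0],"dr": [0,0,0],"hand": 1},
    {"offset": [1.0,2.0,0],"dr": [0,0,0],"hand": 1},
    {"offset": [0,0,0],"dr": [0,0,0],"hand": 1},
    {"offset": [0,0,0],"dr": [0,0,0],"hand": 1},
  ],
)

```text
time_s: 2.15
eef_pos: [0.4923, 0.1937, 0.231]
eef_rot: [[0.991, 0.136, -0.001], [0.136, -0.991, 0.0], [-0.001, -0.0, -1.0]]
wrist_force: [-0.2, -0.2, 0.2]
width: -0.0006
```

```bash
python3 - <<'E'
from h import *
s=bot.sense();im=bot.capture('wrist');cv2.imwrite('pics/w1.png',im[...,::-1]);C=cam('wrist',s)
print(s['eef_pos'])
for nm,lo,hi,z in(('blue',(108,150,60),(122,255,255),.05),('orange',(8,170,120),(20,255,255),.06)):
    m,st=mask(im,lo,hi)
    c=max(cv2.findContours(m,0,1)[0],key=cv2.contourArea)
    P=ray(C,c.reshape(-1,2),z)[:,:2]
    r=cv2.minAreaRect(np.float32(P*1000));print(nm,st,r)
E
```

```text
[0.4923332  0.1936917  0.23104991]
blue [279 324   6  23 128] ((523.5033569335938, 0.3994598388671875), (6.607285976409912, 34.372859954833984), 7.879619121551514)
orange [303 252  30  41 812] ((552.387939453125, 101.4627456665039), (33.500186920166016, 53.55244827270508), 10.785017013549805)
```

View pics/w1.png

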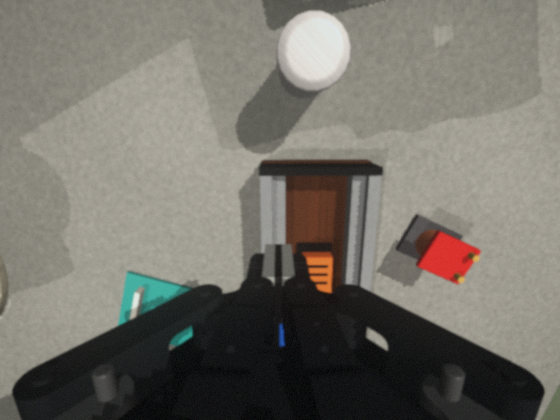

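The tab (px 303–333, 252–293) agrees laterally with the top-view estimate; the guides run straight in the picture, so yaw is right. Moving over the tab.

arm_command(
  deltas=[
    {"offset": [1.2,2.5,0],"dr": [0,0,0],"hand": 1},
    {"offset": [1.2,2.5,0],"dr": [0,0,0],"hand": 1},
    {"offset": [1.2,2.5,0],"dr": [0,0,0],"hand": 1},
    {"offset": [1.0,2.7,0],"dr": [0,0,0],"hand": 1},
    {"offset": [0,0,3],"dr": [0,0,0],"hand": 1},
    {"offset": [0,0,4],"dr": [0,0,0],"hand": 1},
    {"offset": [0,0,4],"dr": [0,0,0],"hand": 1},
    {"offset": [0,0,3],"dr": [0,0,0],"hand": 1},
    {"offset": [0,0,0.5],"dr": [0,0,0],"hand": 1},
    {"offset": [0,0,0],"dr": [0,0,0],"hand": 1},
  ],
)

```text
time_s: 3.2
eef_pos: [0.5515, 0.1001, 0.086]
eef_rot: [[0.99, 0.139, -0.002], [0.139, -0.99, -0.0], [-0.002, -0.0, -1.0]]
wrist_force: [-0.2, -0.0, 0.8]
width: 0.0002
```

```bash
python3 - <<'E'
from h import *
s=bot.sense();print(s['eef_pos'],s['eef_rot'])
for n in('top','side'):
    im=bot.capture(n);K,k,R,o=cam(n)
    p=cv2.projectPoints(np.array([[s['eef_pos']]]),cv2.Rodrigues(R)[0],-R@o,K,np.array([k,0,0,0,0.]))[0].ravel();print(n,p)
    if n=='side':
        u,v=int(p[0]),int(p[1]);cv2.imwrite('pics/s2.png',cv2.resize(im[v-75:v+75,u-100:u+100,::-1],None,fx=4,fy=4))
E
```

```text
[0.55145512 0.10011218 0.08595573] [[ 9.90280837e-01  1.39071359e-01 -1.73828892e-03]
 [ 1.39071256e-01 -9.90282360e-01 -1.80659352e-04]
 [-1.74652140e-03 -6.28425288e-05 -9.99998473e-01]]
top [245.96219092 206.99716408]
side [275.02527185 177.83563696]
```

View pics/s2.png

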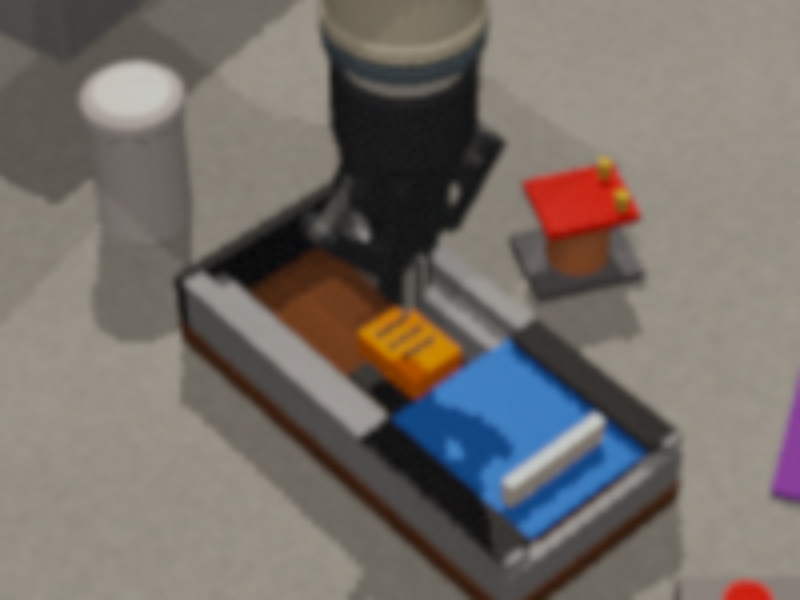

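The fingertip (about px 410,290 in the 4x crop) hangs over the tab, coil and capacitor well clear. Pressing.

arm_command(
  deltas=[
    {"offset": [0,0,1.2],"dr": [0,0,0],"hand": 1},
    {"offset": [0,0,1.0],"dr": [0,0,0],"hand": 1},
    {"offset": [0,0,0.4],"dr": [0,0,0],"hand": 1},
    {"offset": [0,0,0.4],"dr": [0,0,0],"hand": 1},
    {"offset": [0,0,0.4],"dr": [0,0,0],"hand": 1},
    {"offset": [0,0,0.4],"dr": [0,0,0],"hand": 1},
    {"offset": [0,0,0.4],"dr": [0,0,0],"hand": 1},
    {"offset": [0,0,0.3],"dr": [0,0,0],"hand": 1},
    {"offset": [0,0,0],"dr": [0,0,0],"hand": 1},
    {"offset": [0,0,0],"dr": [0,0,0],"hand": 1},
  ],
)

```text
time_s: 4.3
eef_pos: [0.5522, 0.0991, 0.0412]
eef_rot: [[0.99, 0.138, 0.0], [0.138, -0.99, -0.0], [0.0, 0.0, -1.0]]
wrist_force: [-0.1, 0.3, 0.0]
width: -0.0001
```

arm_command(
  deltas=[
    {"offset": [0,0,0.1],"dr": [0,0,0],"hand": 1},
    {"offset": [0,0,0.1],"dr": [0,0,0],"hand": 1},
    {"offset": [0,0,0.1],"dr": [0,0,0],"hand": 1},
    {"offset": [0,0,0],"dr": [0,0,0],"hand": 1},
    {"offset": [0,0,0],"dr": [0,0,0],"hand": 1},
    {"offset": [0,0,0],"dr": [0,0,0],"hand": 1},
    {"offset": [0,0,0],"dr": [0,0,0],"hand": 1},
    {"offset": [0,0,0],"dr": [0,0,0],"hand": 1},
    {"offset": [0,0,0],"dr": [0,0,0],"hand": 1},
    {"offset": [0,0,0],"dr": [0,0,0],"hand": 1},
  ],
)

```text
time_s: 5.3
eef_pos: [0.5526, 0.0992, 0.0399]
eef_rot: [[0.99, 0.138, 0.001], [0.138, -0.99, 0.0], [0.001, -0.0, -1.0]]
wrist_force: [-5.7, -0.3, 19.9]
width: -0.0002
```

Bottomed at z = 39.9 mm with 20 N. Going up and over to behind the ridge.

arm_command(
  deltas=[
    {"offset": [0,0,-1.2],"dr": [0,0,0],"hand": 1},
    {"offset": [0,0,-3],"dr": [0,0,0],"hand": 1},
    {"offset": [0,0,-3],"dr": [0,0,0],"hand": 1},
    {"offset": [0,2.5,0],"dr": [0,0,0],"hand": 1},
    {"offset": [0,3.5,0],"dr": [0,0,0],"hand": 1},
    {"offset": [0,3.5,0],"dr": [0,0,0],"hand": 1},
    {"offset": [0,3.0,0],"dr": [0,0,0],"hand": 1},
    {"offset": [0,1.6,0],"dr": [0,0,0],"hand": 1},
    {"offset": [0,0,0],"dr": [0,0,0],"hand": 1},
    {"offset": [0,0,0],"dr": [0,0,0],"hand": 1},
  ],
)

```text
time_s: 6.3
eef_pos: [0.5714, -0.0401, 0.1102]
eef_rot: [[0.991, 0.137, -0.0], [0.137, -0.991, 0.0], [-0.0, -0.0, -1.0]]
wrist_force: [0.1, 0.0, -0.1]
width: 0.0002
```

```bash
python3 - <<'E'
from h import *
s=bot.sense();print(s['eef_pos'],s['wrist_force'])
im=bot.capture('side');u,v=300,195;cv2.imwrite('pics/s3.png',cv2.resize(im[v-75:v+75,u-100:u+100,::-1],None,fx=4,fy=4,interpolation=cv2.INTER_CUBIC))
m,st=mask(im,(8,170,120),(20,255,255));c=max(cv2.findContours(m,0,1)[0],key=len)
for z in(.04,.06):print(z,cv2.minAreaRect(np.float32(ray(cam('side'),c.reshape(-1,2),z)[:,:2]*1000)))
E
```

```text
[ 0.57141925 -0.04011068  0.11022592] [ 0.12249499  0.0031981  -0.09493852]
0.04 ((551.0319213867188, 98.99948120117188), (43.768524169921875, 48.42155075073242), 3.631834030151367)
0.06 ((541.1285400390625, 84.03601837158203), (42.73921585083008, 47.28281784057617), 3.631714105606079)
```

View pics/s3.png

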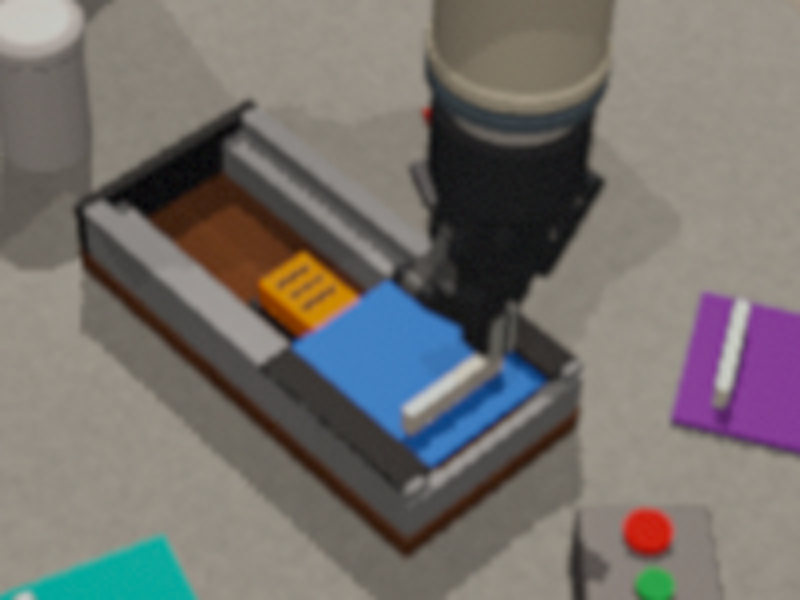

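The tab is down (its top sits below the cover), the cover is still on its seat, and the finger is just behind the ridge. Descending to z = 57 mm.

arm_command(
  deltas=[
    {"offset": [0,0.2,1.5],"dr": [0,0,0],"hand": 1},
    {"offset": [0,0,1.5],"dr": [0,0,0],"hand": 1},
    {"offset": [0,0,0.7],"dr": [0,0,0],"hand": 1},
    {"offset": [0,0,0.5],"dr": [0,0,0],"hand": 1},
    {"offset": [0,0,0.4],"dr": [0,0,0],"hand": 1},
    {"offset": [0,0,0.4],"dr": [0,0,0],"hand": 1},
    {"offset": [0,0,0.3],"dr": [0,0,0],"hand": 1},
    {"offset": [0,0,0],"dr": [0,0,0],"hand": 1},
    {"offset": [0,0,0],"dr": [0,0,0],"hand": 1},
    {"offset": [0,0,0],"dr": [0,0,0],"hand": 1},
  ],
)

```text
time_s: 7.35
eef_pos: [0.5721, -0.0425, 0.0576]
eef_rot: [[0.99, 0.138, 0.001], [0.138, -0.99, -0.0], [0.001, 0.0, -1.0]]
wrist_force: [0.3, -0.2, -1.3]
width: -0.0001
```

```bash
python3 - <<'E'
from h import *
s=bot.sense();print(s['eef_pos'],s['wrist_force'])
im=bot.capture('side');u,v=310,205;cv2.imwrite('pics/s4.png',cv2.resize(im[v-50:v+50,u-66:u+66,::-1],None,fx=6,fy=6,interpolation=cv2.INTER_CUBIC))
E
```

```text
[ 0.57209279 -0.04253384  0.05758598] [ 0.25389962 -0.21616364 -1.32865052]
```

View pics/s4.png

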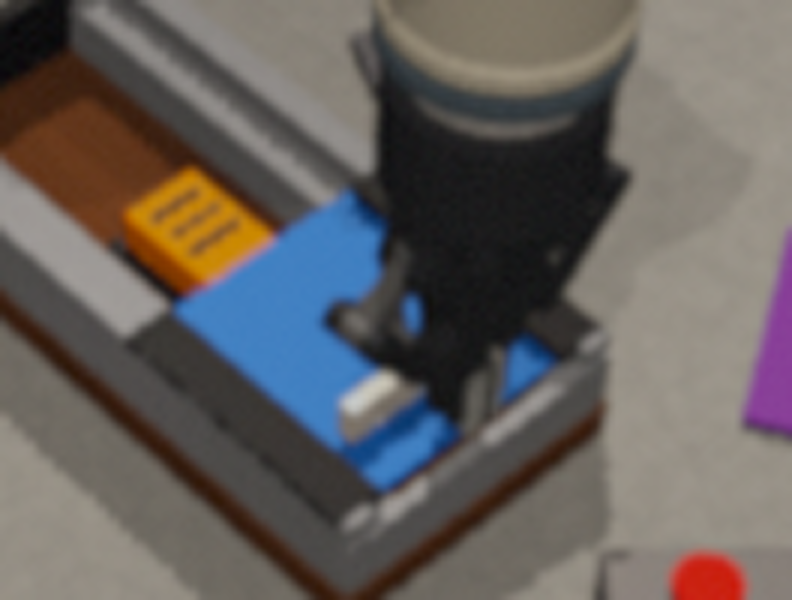

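The finger is down behind the ridge, touching nothing (no force). Pushing gently.

arm_command(
  deltas=[
    {"offset": [0,-0.3,0],"dr": [0,0,0],"hand": 1},
    {"offset": [0,-0.4,0],"dr": [0,0,0],"hand": 1},
    {"offset": [0,-0.6,0],"dr": [0,0,0],"hand": 1},
    {"offset": [0,-0.8,0],"dr": [0,0,0],"hand": 1},
    {"offset": [0,-1,0],"dr": [0,0,0],"hand": 1},
    {"offset": [0,-1,0],"dr": [0,0,0],"hand": 1},
    {"offset": [0,-1,0],"dr": [0,0,0],"hand": 1},
    {"offset": [0,-1,0],"dr": [0,0,0],"hand": 1},
    {"offset": [0,-1,0],"dr": [0,0,0],"hand": 1},
    {"offset": [0,-0.8,0],"dr": [0,0,0],"hand": 1},
  ],
)

```text
time_s: 8.4
eef_pos: [0.5608, 0.0367, 0.0573]
eef_rot: [[0.99, 0.138, -0.0], [0.138, -0.99, 0.0], [-0.0, -0.0, -1.0]]
wrist_force: [0.5, -1.5, -0.2]
width: -0.0001
```

arm_command(
  deltas=[
    {"offset": [0,-1,0],"dr": [0,0,0],"hand": 1},
    {"offset": [0,-1,0],"dr": [0,0,0],"hand": 1},
    {"offset": [0,-1,0],"dr": [0,0,0],"hand": 1},
    {"offset": [0,-1,0],"dr": [0,0,0],"hand": 1},
    {"offset": [0,-1,0],"dr": [0,0,0],"hand": 1},
    {"offset": [0,-0.8,0],"dr": [0,0,0],"hand": 1},
    {"offset": [0,-0.6,0],"dr": [0,0,0],"hand": 1},
    {"offset": [0,-0.5,0],"dr": [0,0,0],"hand": 1},
    {"offset": [0,-0.3,0],"dr": [0,0,0],"hand": 1},
    {"offset": [0,-0.3,0],"dr": [0,0,0],"hand": 1},
  ],
)

```text
time_s: 9.4
eef_pos: [0.5506, 0.1102, 0.0573]
eef_rot: [[0.99, 0.138, -0.0], [0.138, -0.99, -0.0], [-0.0, 0.0, -1.0]]
wrist_force: [0.2, -1.2, 1.1]
width: -0.0
```

```bash
python3 - <<'E'
from h import *
s=bot.sense();print(s['eef_pos'],s['wrist_force'])
im=bot.capture('side');u,v=280,190;cv2.imwrite('pics/s5.png',cv2.resize(im[v-50:v+50,u-66:u+66,::-1],None,fx=6,fy=6,interpolation=cv2.INTER_CUBIC))
E
```

```text
[0.55059913 0.11017281 0.05726998] [ 0.24203935 -1.20295851  1.14344809]
```

View pics/s5.png

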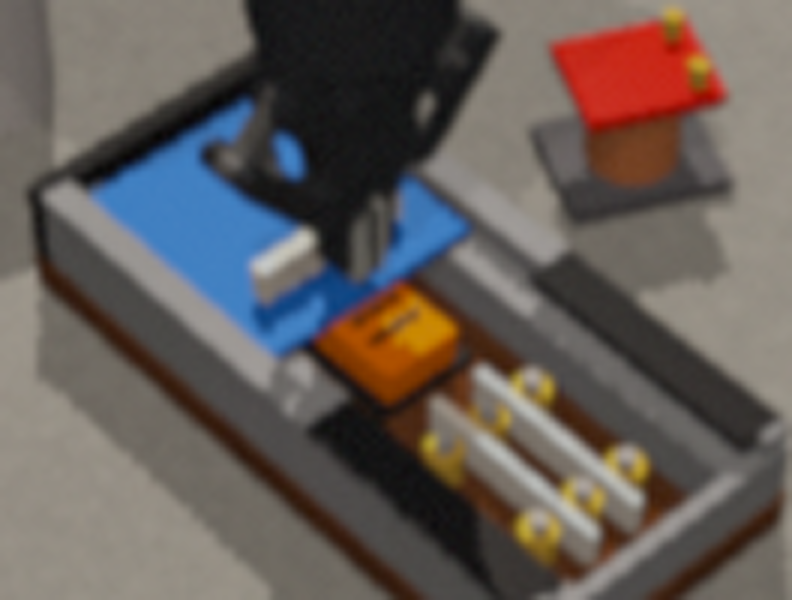

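The cover is nearly at the stop (edge about px 90,180); the force hasn't risen yet. Creeping on.

arm_command(
  deltas=[
    {"offset": [0,-0.2,0],"dr": [0,0,0],"hand": 1},
    {"offset": [0,-0.2,0],"dr": [0,0,0],"hand": 1},
    {"offset": [0,-0.2,0],"dr": [0,0,0],"hand": 1},
    {"offset": [0,-0.2,0],"dr": [0,0,0],"hand": 1},
    {"offset": [0,-0.1,0],"dr": [0,0,0],"hand": 1},
    {"offset": [0,0,0],"dr": [0,0,0],"hand": 1},
    {"offset": [0,0,0],"dr": [0,0,0],"hand": 1},
    {"offset": [0,0,0],"dr": [0,0,0],"hand": 1},
    {"offset": [0,0,0],"dr": [0,0,0],"hand": 1},
    {"offset": [0,0,0],"dr": [0,0,0],"hand": 1},
  ],
)

```text
time_s: 10.45
eef_pos: [0.5498, 0.117, 0.0574]
eef_rot: [[0.99, 0.139, 0.001], [0.139, -0.99, -0.003], [0.0, 0.003, -1.0]]
wrist_force: [2.9, -13.0, 0.5]
width: 0.0003
```

Against the stop (13 N). Backing off, then up.

arm_command(
  deltas=[
    {"offset": [0,0.3,0],"dr": [0,0,0],"hand": 1},
    {"offset": [0,0.5,0],"dr": [0,0,0],"hand": 1},
    {"offset": [0,0.7,0],"dr": [0,0,0],"hand": 1},
    {"offset": [0,0,0],"dr": [0,0,0],"hand": 1},
    {"offset": [0,0,-2],"dr": [0,0,0],"hand": 1},
    {"offset": [0,0,-4],"dr": [0,0,0],"hand": 1},
    {"offset": [0,0,-4],"dr": [0,0,0],"hand": 1},
    {"offset": [0,4,-4],"dr": [0,0,0],"hand": 1},
    {"offset": [0,4,0],"dr": [0,0,0],"hand": 1},
    {"offset": [0,3,0],"dr": [0,0,0],"hand": 1},
  ],
)

```text
time_s: 11.45
eef_pos: [0.5669, -0.0017, 0.1944]
eef_rot: [[0.99, 0.138, 0.003], [0.138, -0.99, -0.0], [0.003, 0.001, -1.0]]
wrist_force: [0.3, 1.0, 0.0]
width: -0.0002
```

arm_command(
  deltas=[
    {"offset": [0,4,0],"dr": [0,0,0],"hand": 1},
    {"offset": [0,4,0],"dr": [0,0,0],"hand": 1},
    {"offset": [0,4,0],"dr": [0,0,0],"hand": 1},
    {"offset": [0,3,0],"dr": [0,0,0],"hand": 1},
    {"offset": [0,0,0],"dr": [0,0,0],"hand": 1},
    {"offset": [0,0,0],"dr": [0,0,0],"hand": 1},
    {"offset": [0,0,0],"dr": [0,0,0],"hand": 1},
    {"offset": [0,0,0],"dr": [0,0,0],"hand": 1},
    {"offset": [0,0,0],"dr": [0,0,0],"hand": 1},
    {"offset": [0,0,0],"dr": [0,0,0],"hand": 1},
  ],
)

```text
time_s: 12.45
eef_pos: [0.5867, -0.1481, 0.1927]
eef_rot: [[0.99, 0.139, 0.0], [0.139, -0.99, 0.0], [0.0, -0.0, -1.0]]
wrist_force: [-0.2, 0.2, -0.2]
width: -0.0002
```

```bash
python3 - <<'E'
from h import *
s=bot.sense();print(s['time_s'],s['eef_pos'],s['wrist_force'])
im=bot.capture('top');cv2.imwrite('pics/t6.png',cv2.resize(im[120:280,100:400,::-1],None,fx=2.6,fy=2.6,interpolation=cv2.INTER_CUBIC))
for nm,lo,hi,z in(('blue',(108,150,60),(122,255,255),.05),):
    m,st=mask(im,lo,hi);c=max(cv2.findContours(m,0,1)[0],key=len)
    r=cv2.minAreaRect(np.float32(ray(cam('top'),c.reshape(-1,2),z)[:,:2]*1000));print(nm,st,r)
    d=np.array(r[0])-[552.4,94.8];print('box y of centre',15.5+d@[-.138,.99],'x',d@[.99,.138])
E
```

```text
12.45 [ 0.58667197 -0.14811479  0.19272307] [-0.23796929  0.1771798  -0.21034493]
blue [ 191  188   55   51 2093] ((543.7135009765625, 161.0944061279297), (99.38751983642578, 109.44898223876953), 7.991018772125244)
box y of centre 82.33019893188477 x 0.5489940124511955
```

View pics/t6.png

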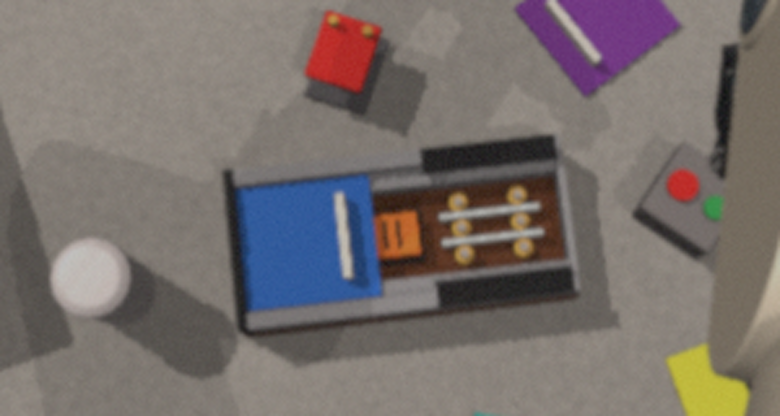

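The cover lies against the stop (measured box y = 82 mm, x = 0.5 mm) with the terminals exposed. The bystanders haven't moved and the hand is clear.

```bash
python3 -c "
from cell import bot
print(bot.hand_in())"
```

```text
the job is handed in; nothing more can be done
None
```

The box is open and the job is handed in; the hand-in gave no verdict.

- **Tab:** I pressed it with closed fingers until it bottomed, at a top height of 39.9 mm with 20 N on the wrist. The cover was still on its seat.
- **Cover:** I pushed it by the ridge at about 1.5 N until it met the stop, where the force rose to 13 N. I then backed off, lifted the hand clear and moved it away.
- **Last check (top camera, about 12.5 s):** The cover's centre is at box y = 82 mm and x = 0.5 mm, square to the guides. The tab is down.
- **Bystanders:** By eye in that picture, the capacitor, coil and button box stand where they were. The button box is partly hidden by the arm. I did not measure their positions.
- **Hand:** It is clear at z = 0.19 m with no force on the wrist.

The only check that disagreed was the first side and wrist estimates of the tab, which were a few mm off the top view. The tab's side faces and the gripper in the way explain that. The side view of the pressed tab matched its bottomed height.

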